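# Point the pick-up stand at the ready cup and ring the bell

## Task

The coffee in the grey-green espresso cup is ready to be collected. With a shut fingertip, without gripping anything, push the red pointer of the pick-up stand round until its arrowhead points squarely at the middle of that cup's bowl, and only then press the button of the nearby counter bell (not the far one at the left end of the worktop) fully down and let it come up again. Leave the cups, the glass and the jar where they stand.

Things in the scene. Friction and masses are not known exactly. Their poses are not given: they have to be found in the camera images.
- stand: pick-up stand fixed to the worktop: dark wooden hub (92 mm across, 14 high), three arms that each end in a round cork coaster (84 mm across, top 12 mm above the worktop) 130 mm from the hub's centre, and a 14 mm brass post that carries the red pointer. Origin: hub's centre, underside; z up, x to the middle coaster, the others 0.96 rad to either side. Which cup is on which coaster changes
- pointer (a joint): angle of the red pointer about the upright post, rad: 0 when the arrowhead points along the stand's x, growing counter-clockwise seen from above. It can turn right round either way, light friction (0.05 N m, about 1 N at 50 mm from the post) holds it where it is left
- pointer_pivot (a point): on the post's axis at the bar's half height, 95 mm above the worktop; turns with the pointer: x to the arrowhead, z up. The pointer is a level red bar 16 mm wide, 20 high (85 to 105 mm above the worktop), from a white-ended tail 45 mm behind the axis to the tip 110 mm ahead; its flanks are straight and free 15 to 70 mm from the axis. It passes above the cups. A ball on the axis reaches 118 mm
- pointer_tip (a point): tip of the pointer's arrowhead, on its centre line, 110 mm from the axis, at the bar's half height. The head's two barbs slope back from it and spread to 53 mm across, between 75 and 114 mm from the axis. (The rules call the left half of bar and head pointer_c2 and pointer_c3, the right half pointer_c4 and pointer_c5)
- green_cup: the ready one: small espresso cup, grey-green outside, pale inside with dark coffee, 63 mm across the bowl, 88 mm long with its handle, 49 mm high, loose, standing on one of the coasters, handle any way round. Origin under the middle of its whole length, handle at its -y
- green_cup_mid (a point): middle of the bowl of the grey-green cup, at half its height (on the bowl's axis, 12 mm from the cup's origin, away from the handle)
- blue_cup: bystander: small espresso cup, cream outside, blue inside, 58 mm across, 87 mm with its handle, 55 mm high, loose on another coaster; origin under its middle
- glass: bystander: clear shot glass, 47 mm across, 58 mm high, loose on the third coaster; origin under its middle
- bell: counter bell, the nearer of two in the room, fixed to the worktop in front of the toaster oven and coffee grinder: silvery dome on a black foot, 84 mm across, 62 mm high; origin at the centre of its underside
- bell_plunger (a joint): how far the bell's button is pressed, m: 0 up, 0.004 fully down; a spring lifts it; 2 N per mm, so fully down takes 8 N
- bell_top (a point): top centre of the bell's small brass button (16 mm across), 62 mm above the worktop; it goes straight down
- jar: bystander: spice jar with a red cap and a green label, 46 mm across, 109 mm high, loose on the worktop to the left of the bell; origin under its middle

How it is judged:
On the way, in this order (a step that is already met when the one before it is completed fails the run):
1. the pointer points at the middle of the grey-green cup's bowl (its line passes within 15 mm of it) and is at rest (y of green_cup_mid in the frame of pointer_pivot between -0.015 and 0.015 m and x of green_cup_mid in the frame of pointer_pivot above 0.05 m and velocity of joint pointer between -0.05 and 0.05 rad/s), for 0.2 s.
2. the bell's button is pressed down, by 2 mm or more (value of joint bell_plunger above 0.002 m), for 0.02 s.
At the end, for the whole second after the job is handed in: The pointer is at rest with its line, ahead of the pivot, passing within 15 mm of the middle of the grey-green cup's bowl; the bell's button is up again (less than 1 mm down); the cups, the glass and the jar stand upright within 15 mm of where they were (all of step 1 and value of joint bell_plunger below 0.001 m and distance of each of green_cup, blue_cup, glass, jar from where it was at the start of the episode below 0.015 m and angle between each of green_cup, blue_cup, glass, jar's own z axis and vertical below 0.1 rad); the robot touches nothing.
It fails at once if the bell was pressed while the pointer did not point at the grey-green cup (value of joint bell_plunger above 0.002 m and not (y of green_cup_mid in the frame of pointer_pivot between -0.015 and 0.015 m and x of green_cup_mid in the frame of pointer_pivot above 0.05 m)).
It fails at once if the pointer was gripped (its left and right halves both pressed by the fingers at once) ((contact force between the fingers and pointer_c2 above 1 N or contact force between the fingers and pointer_c3 above 1 N) and (contact force between the fingers and pointer_c4 above 1 N or contact force between the fingers and pointer_c5 above 1 N)).
It fails at once if a cup, the glass or the jar was moved by more than 15 mm, lifted or tipped (distance of any of green_cup, blue_cup, glass, jar from where it was at the start of the episode above 0.015 m or angle between any of green_cup, blue_cup, glass, jar's own z axis and vertical above 0.2 rad).
It also fails if it takes over 51 s, if anything falls off the work surface, if the arm or the gripper's body presses on something with over 40 N, if the wrist force passes 120 N, or if a joint passes its speed limit or range.

## Robot

A 6-joint arm with a two-finger parallel gripper is mounted at the origin on a cart in front of the work surface, level with it; the furniture and walls round the work are solid. World frame = base frame: x ahead of the robot, y to its left, z up, the work surface at z = 0. Lengths are in m, angles in rad, forces in N, time in s.
With the tool pointing down it reaches from about 0.325 to 0.875 m from the base axis. Payload 4.4 kg.
Tool frame: the origin (TCP) lies midway between the tips of the shut fingers; the grasp point (between the pads) lies 19 mm behind it (manip.grasp_offset is the distance from the TCP to the grasp point, in m); x points along the fingers, y is the direction in which the jaws open and shut, and the axes are right-handed (so a half turn about x gives the same grasp; the last joint's range is limited). The gripper opens to 85 mm and grips with 20 to 120 N. Pads are 22 mm wide; open, the fingers measure 114 mm over their backs; the gripper's body (76 mm by 85 mm) begins 54 mm behind the grasp point. The pads swing forward as they close: fully open they stand 13 mm farther back than shut.
Start: joints at [-1.357, 0.207, 1.542, -0, 1.393, -0.15], TCP at [0.205, -0.537, 0.231] pointing down, gripper open.
Joint ranges: [-2.73, 2.73], [-0.86, 2.22], [0.23, 2.46], [-1.11, 4.25], [0.08, 2.63], [-2.82, 2.82]. Speed limits (rad/s): [2.79, 2.79, 3.14, 3.14, 3.14, 3.14].

## Interface

Orientations are given as [roll, pitch, yaw] about the fixed x, y, z axes, in that order (R = Rz(yaw) Ry(pitch) Rx(roll)).
In Python, from rig import manip, viewer, job gives the robot as it stands.
- The arm moves only by the tool servo_tool, never from a script. Its argument "plan" is a list of rows, each a list of 2 entries, a list of its own where there are three numbers: the shift along the tool's x, y, z in cm, then the turn about the tool's x in rad. A call has 1 to 12 rows; each row shifts and turns the commanded pose from where the row before left it, along the tool's axes as they then stand; what a row does not reach is not made up. A row lasts 1/8 s, in which the tool goes at most 62.5 mm and 10.7 degrees, less where a joint would pass 70% of its speed; a pose out of reach is approached as far as the arm can. A call is refused whole if a number of a shift passes 6.25 or a number of a turn 0.188, either way. A call with a gripper value outside its range is refused whole. "gripper" is the closure, from -1 (fully open) to 1 (shut), set as the call begins (left out, the last holds). The fingers move at their own pace and stop on an object; the grip force is fixed at half the most. Time passes only in rows, so rows that do not move let the fingers close. It gives the time, the measured TCP pose, the force and the opening at its end, in the units of the state.
- manip.read_state(): the state, without advancing time (a new reading comes with each control period).
- viewer.grab_frame(name): name is "scene" or "top" or "wrist"; returns a dict with "img" (384x512x3 uint8, blue, green, red), "z_map" (384x512 float32, m along the optical axis (not along the pixel's ray), 0 where there is no reading), "vertical_fov" (degrees; the focal length in pixels is half the picture's height over the tangent of half this angle, whatever the lens; pixels are square), "cx", "cy" (the principal point, pixels), "world_to_cam" (4x4, takes a point from world to camera coordinates). Camera axes: x right, y down, z forward; pixel columns grow to the right and rows downward; lengths in m; the calibration is good to about 2 mm. The wrist camera is an equidistant fisheye: a pixel r from the principal point sees the ray r / f radians off the axis. A picture is of the moment at which its call begins.
- job.finish_job(): hands the job in, once; it reports no verdict.
The state is a dict: "t": time; "joint_positions": joint angles; "dq": joint speeds; "tau": joint torques, N m; "tcp_pos": TCP position; "ee_rot": TCP orientation; "wrist_force": force on the tool from outside, world axes, zero at the start; "moment": the same for the moment, N m; "width": finger opening in m.
Only numpy, scipy, OpenCV 4.12 (cv2) and the standard library are available. Lean on these libraries where they do the work, as an engineer would, in place of code of your own. Each camera call takes 0.05 s, during which the arm holds its last target.

## Working session

There is one attempt and no reset: what is moved stays moved. The work goes in short steps, Python scripts to look and compute and a tool call to move; the robot and the scene stay as the last step left them, time stands still between calls to the robot, and variables do not carry over. Pictures are saved under pics/ and viewed, and the job is handed in when it is done.

Besides the shell and the picture viewer there is one more tool, called as name(argument=value, ...) on one line, values as JSON. servo_tool: Moves the arm, as the interface text tells. Its arguments: {"type":"object","properties":{"plan":{"type":"array"},"gripper":{"type":"number"}},"required":["plan"]}

```bash
mkdir -p pics; cat > h.py <<'E'
from rig import manip, viewer, job
import numpy as np, cv2
def grab(n,save=None):
    f=viewer.grab_frame(n)
    if save: cv2.imwrite('pics/'+save,f['img'])
    return f
def cloud(f):
    z=f['z_map'];h,w=z.shape;F=h/2/np.tan(np.radians(f['vertical_fov'])/2)
    v,u=np.mgrid[:h,:w]
    P=np.stack([(u-f['cx'])/F*z,(v-f['cy'])/F*z,z],-1)
    T=np.linalg.inv(f['world_to_cam'])
    return P@T[:3,:3].T+T[:3,3]
E
python3 - <<'E'
from h import *
for n in('scene','top'):
    f=grab(n,n+'0.png'); np.savez(n+'0.npz',**f); print(n,f['vertical_fov'],np.linalg.inv(f['world_to_cam'])[:3].round(3))
s=manip.read_state();print(s)
E
```

```text
scene 52.73808652783514 [[-0.851 -0.306  0.426 -0.089]
 [-0.525  0.511 -0.681  0.868]
 [-0.009 -0.803 -0.596  0.867]]
top 57.89255141277053 [[ 0.022 -0.99   0.14   0.33 ]
 [-0.999 -0.027 -0.031 -0.025]
 [ 0.035 -0.139 -0.99   1.096]]
{'t': 0.1, 'joint_positions': array([-1.35752999e+00,  2.07356804e-01,  1.54282055e+00,  1.34504857e-05,
        1.39350295e+00, -1.50464882e-01]), 'dq': array([-0.00031194, -0.00091546, -0.00365073,  0.00083532, -0.00059797,
       -0.0004233 ]), 'tau': array([-9.15869782e-05, -3.84093082e+01, -2.92549092e+01, -9.15636497e-05,
        4.86278426e-03,  1.51457164e-05]), 'tcp_pos': array([ 0.20442951, -0.53669801,  0.23022489]), 'ee_rot': array([-1.72760064,  1.56870864,  1.77772084]), 'wrist_force': array([ 0.17223416, -0.18342356,  0.13259462]), 'moment': array([ 0.04467115, -0.03966944,  0.03367689]), 'width': 0.08524094308163177}
```

View pics/scene0.png

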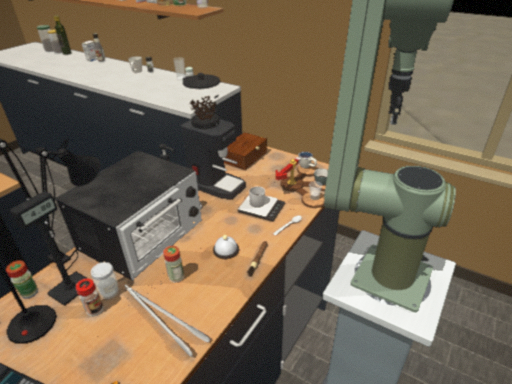

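View pics/top0.png

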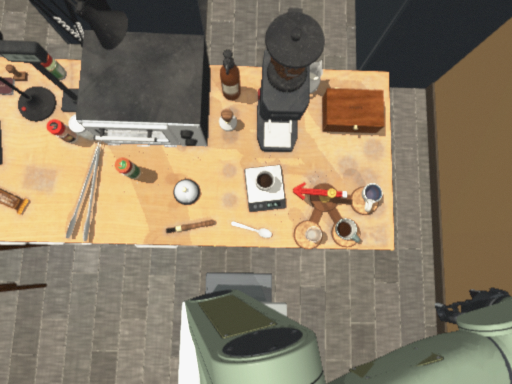

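```bash
python3 - <<'E'
from h import *
f=np.load('top0.npz');im=f['img'];c=im[160:260,270:400]
cv2.imwrite('pics/topc.png',cv2.resize(c,None,fx=6,fy=6,interpolation=cv2.INTER_CUBIC))
f2=np.load('scene0.npz');c=f2['img'][140:220,235:335]
cv2.imwrite('pics/scc.png',cv2.resize(c,None,fx=7,fy=7,interpolation=cv2.INTER_CUBIC))
P=cloud(f)
for n,(u,v) in dict(blue=(372,192),mid=(346,230),glass=(308,233),ball=(332,193),tip=(293,190),tail=(347,194),bell=(187,190),jar=(122,163),hub=(322,200),tray=(265,180),grinder=(278,136),box=(352,110)).items(): print(n,P[v,u].round(3))
E
```

```text
blue [ 0.501 -0.426  0.021]
mid [ 0.378 -0.338  0.032]
glass [ 0.367 -0.222  0.023]
ball [ 0.48  -0.274  0.116]
tip [ 0.487 -0.163  0.106]
tail [ 0.494 -0.35   0.009]
bell [0.487 0.152 0.047]
jar [0.55  0.33  0.113]
hub [ 0.471 -0.267  0.018]
tray [ 0.524 -0.084  0.052]
grinder [ 0.673 -0.124  0.027]
box [ 0.749 -0.349  0.075]
```

View pics/topc.png

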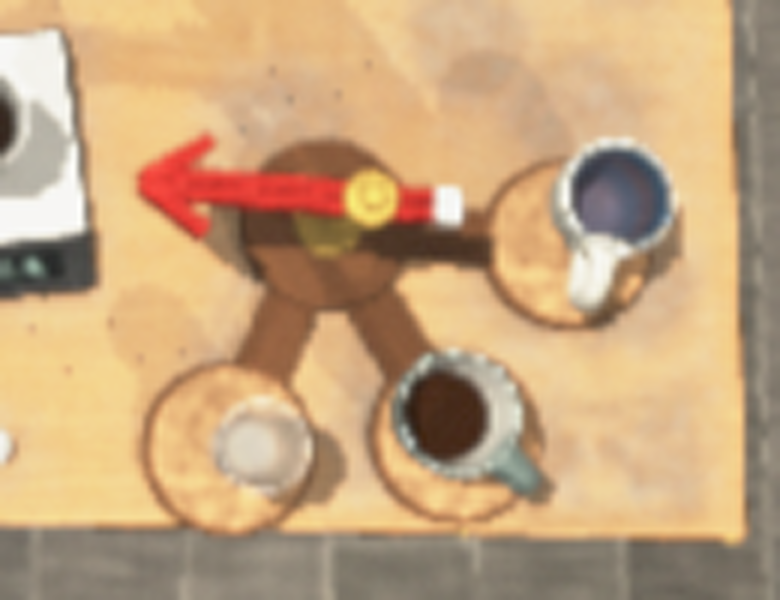

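View pics/scc.png

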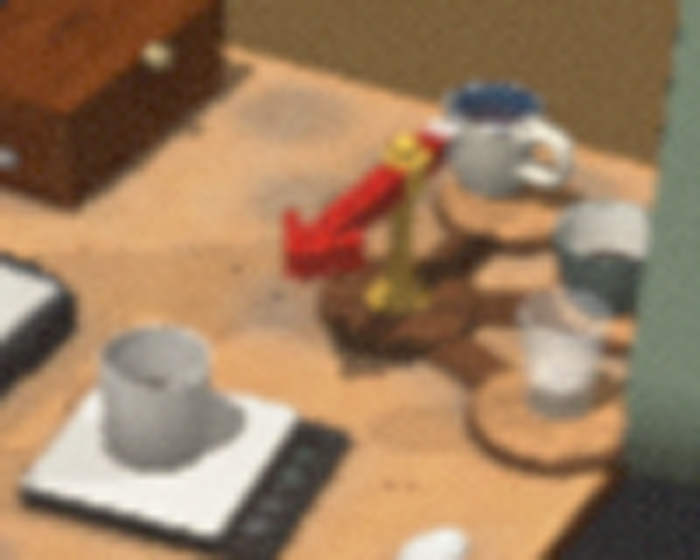

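```bash
cat >> h.py <<'E'
def ray(f,u,v,z):
    F=f['img'].shape[0]/2/np.tan(np.radians(f['vertical_fov'])/2)
    T=np.linalg.inv(f['world_to_cam']);d=T[:3,:3]@np.array([(u-f['cx'])/F,(v-f['cy'])/F,1]);o=T[:3,3]
    return o+d*(z-o[2])/d[2]
E
python3 - <<'E'
from h import *
f=np.load('top0.npz');P=cloud(f)
c=lambda x,y:((x+.5)/6-.5+270,(y+.5)/6-.5+160)
print('rim',ray(f,*c(458,413),.061),'edge',ray(f,*c(396,413),.061),ray(f,*c(521,413),.061))
print('ball',ray(f,*c(371,197),.115),'tip',ray(f,*c(139,184),.105),'tail',ray(f,*c(463,204),.105))
print('hub',ray(f,*c(327,224),.014))
co=[ray(f,*c(x,y),.012) for x,y in((577,243),(456,437),(230,447))];print(co)
print('bell',ray(f,187,188,.062))
# cloud based
w=(P[...,2]>.05)&(P[...,2]<.075)&(abs(P[...,0]-.375)<.06)&(abs(P[...,1]+.335)<.05)
q=P[w];print(len(q),q.min(0),q.max(0))
w=(P[...,2]>.08)&(P[...,2]<.13)&(abs(P[...,0]-.48)<.06)&(abs(P[...,1]+.26)<.12)
q=P[w];print(len(q),q.min(0),q.max(0),q.mean(0))
hsv=cv2.cvtColor(f['img'],cv2.COLOR_BGR2HSV)
w=(P[...,2]>.03)&(abs(P[...,0]-.49)<.06)&(abs(P[...,1]-.152)<.06)
v,u=np.nonzero(w);q=P[w];print('bell',len(q),q.min(0),q.max(0),u.mean(),v.mean(), q[q[:,2].argmax()])
b=f['img'][165:215,162:212];cv2.imwrite('pics/bell.png',cv2.resize(b,None,fx=10,fy=10,interpolation=cv2.INTER_CUBIC))
E
```

```text
rim [ 0.3818389  -0.32910965  0.061     ] edge [ 0.38109936 -0.29787448  0.061     ] [ 0.38259196 -0.36091545  0.061     ]
ball [ 0.48144513 -0.27257018  0.115     ] tip [ 0.48625827 -0.16214773  0.105     ] tail [ 0.48078522 -0.32006064  0.105     ]
hub [ 0.48200831 -0.27452015  0.014     ]
[array([ 0.47570312, -0.40848399,  0.012     ]), array([ 0.37177801, -0.34227231,  0.012     ]), array([ 0.36383947, -0.22355642,  0.012     ])]
bell [0.49111049 0.15000249 0.062     ]
136 [ 0.34527066 -0.37437824  0.05054728] [ 0.41354224 -0.29891443  0.06563161]
418 [ 0.46275725 -0.31803627  0.08748635] [ 0.51179643 -0.16269557  0.12015472] [ 0.48447003 -0.23336086  0.10428333]
bell 315 [0.45863355 0.13005461 0.03005554] [0.52066488 0.19133297 0.0640125 ] 185.12063492063493 189.94603174603174 [0.4874447  0.16137958 0.0640125 ]
```

View pics/bell.png

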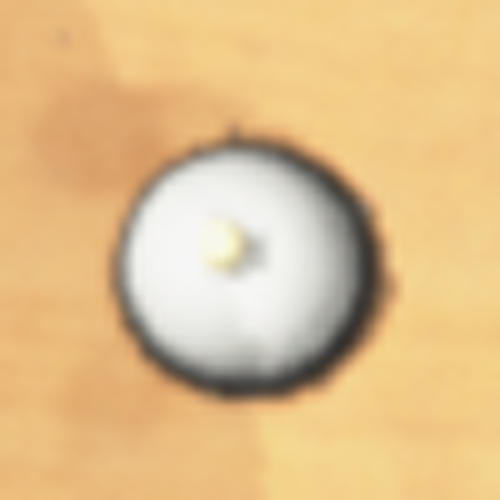

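```bash
cat >> h.py <<'E'
from scipy.spatial.transform import Rotation as R
def tool():
    s=manip.read_state();return s,R.from_euler('xyz',s['ee_rot']).as_matrix()
E
python3 - <<'E'
from h import *
f=np.load('top0.npz')
print('btn',ray(f,183.95,188.85,.062))
s,M=tool();print(M.round(4),s['t'],s['tcp_pos'])
print((M.T@(np.array([.525,-.228,.20])-s['tcp_pos'])*100).round(2))
P=cloud(f)
# second estimate from scene: ball + cup handle
g=np.load('scene0.npz');u=235+(407+.5)/7-.5;v=140+(150+.5)/7-.5
print('ball scene',ray(g,u,v,.110))
# tall things near
w=(P[...,2]>.1)&(P[...,0]>.42)&(P[...,1]<.3)&(P[...,0]<.75)&(P[...,1]>-.5);
H,_,_=np.histogram2d(P[w][:,0],P[w][:,1],bins=[np.arange(.42,.76,.04),np.arange(-.5,.31,.08)]);print(H.astype(int))
E
```

```text
btn [0.48828442 0.15894331 0.062     ]
[[-4.000e-04  3.558e-01 -9.346e-01]
 [ 2.000e-03 -9.346e-01 -3.558e-01]
 [-1.000e+00 -2.100e-03 -3.000e-04]] 0.1 [ 0.20442951 -0.53669801  0.23022489]
[  3.07 -17.44 -40.94]
ball scene [ 0.47906507 -0.27202631  0.11      ]
[[   0    0    0    0    0    0    0    0    0    0]
 [   0    0  124  185   42    0    0    0    0    0]
 [   0    0    0   18    2    0    0    0    0    0]
 [   0    0    0    0    0    0    0    0    0    0]
 [   0    0    0    0    0    0    0   24   42  145]
 [   0    0    0    0    2    2    0  419  678  520]
 [   0    0    0    7  678  355    0  310  449  453]
 [   0    0    0   15 1295  551    0  305  444  438]]
```

servo_tool(plan=[[[0,-1.74,-4.1],0],[[0,-1.74,-4.1],0],[[0,-1.74,-4.1],0],[[0,-1.74,-4.1],0],[[0,-1.74,-4.1],0],[[0,-1.74,-4.1],0],[[0,-1.74,-4.1],0],[[0,-1.74,-4.1],0],[[0,-1.74,-4.1],0],[[0,-1.74,-4.1],0],[[0,0,0],0.13],[[0,0,0],0.13]], gripper=1)

```text
t: 1.6
tcp_pos: [0.5259, -0.2278, 0.2305]
ee_rot: [-0.609, 1.569, 2.634]
wrist_force: [0.0, -0.2, 0.7]
width: -0.0002
```

servo_tool(plan=[[[0,0,0],0.13],[[0,0,0],0],[[0,0,0],0]])

```text
t: 1.98
tcp_pos: [0.5256, -0.2288, 0.2309]
ee_rot: [-0.55, 1.57, 2.567]
wrist_force: [-0.8, 0.2, -0.9]
width: 0.0001
```

```bash
python3 - <<'E'
from h import *
f=grab('top','top1.png');np.savez('top1.npz',**f)
cv2.imwrite('pics/top1c.png',cv2.resize(f['img'][140:270,250:410],None,fx=5,fy=5,interpolation=cv2.INTER_CUBIC))
grab('wrist','wr1.png')
s,M=tool();print(M.round(3),s['t'],s['tcp_pos'],s['width'],s['joint_positions'].round(2))
E
```

```text
[[-0.    -0.025 -1.   ]
 [ 0.    -1.     0.025]
 [-1.    -0.     0.   ]] 2.075 [ 0.52572479 -0.22887064  0.23114227] -0.0001073597742122531 [-0.56  0.2   1.55  0.    1.39  1.03]
```

View pics/top1c.png

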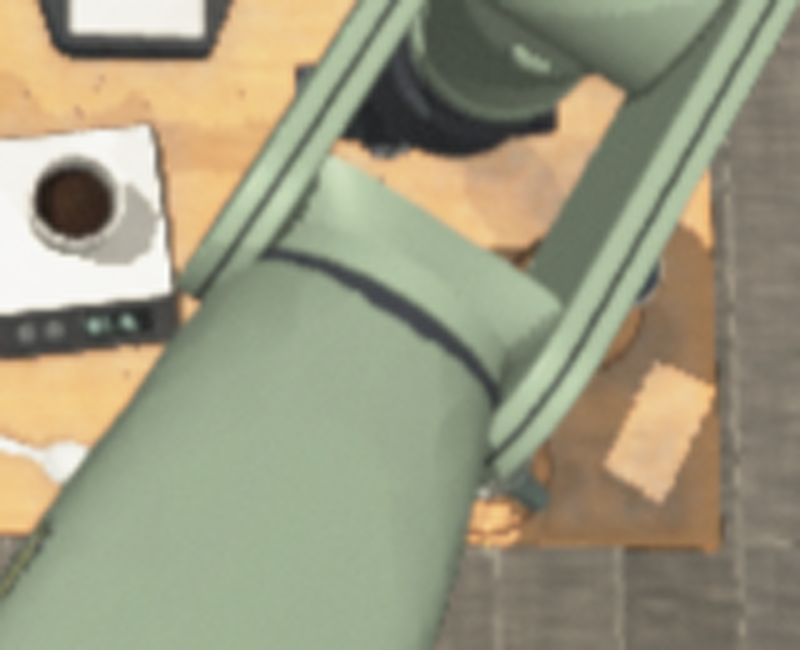

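View pics/wr1.png

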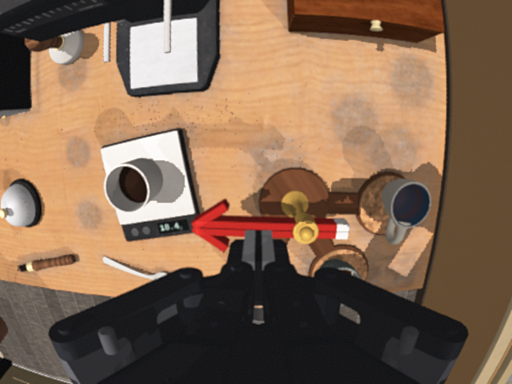

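servo_tool(plan=[[[4,0,0],0],[[4,0,0],0],[[3,0,0],0],[[2.9,0,0],0],[[0,0,0.8],0],[[0,0,0.6],0],[[0,0,0],0]])

```text
t: 2.95
tcp_pos: [0.5124, -0.2292, 0.0941]
ee_rot: [2.59, 1.568, -0.578]
wrist_force: [0.4, 0.5, 0.8]
width: -0.0
```

```bash
python3 - <<'E'
from h import *
f=grab('wrist')
cv2.imwrite('pics/wr2.png',cv2.resize(f['img'][100:330,130:430],None,fx=2.5,fy=2.5))
s,M=tool();print(s['t'],s['tcp_pos'],s['wrist_force'])
E
```

```text
3.0 [ 0.51266611 -0.22924563  0.0940999 ] [0.27965339 0.28888692 0.43584393]
```

View pics/wr2.png

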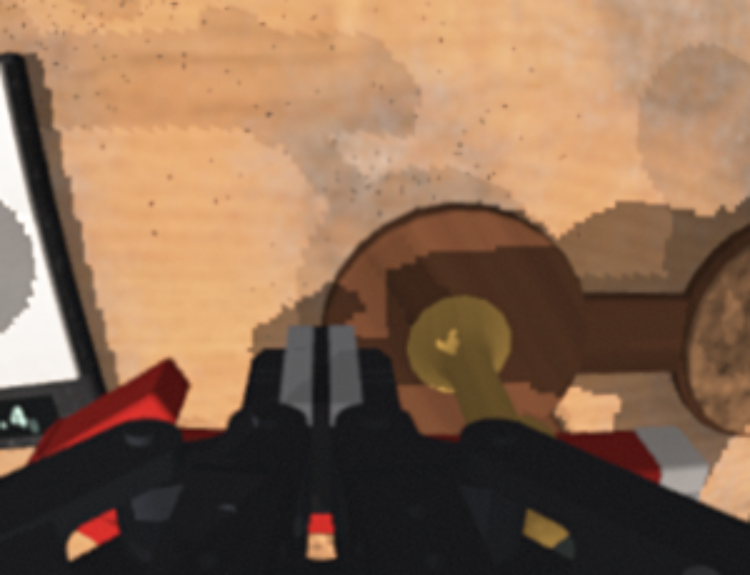

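servo_tool(plan=[[[0.7,0,0.5],0],[[0,0,0.5],0],[[0,-0.23,0.69],-0.15],[[0,-0.23,0.69],-0.15],[[0,-0.23,0.69],-0.15],[[0,0,0],0]])

```text
t: 3.75
tcp_pos: [0.48, -0.2238, 0.0852]
ee_rot: [-0.898, 1.57, 2.665]
wrist_force: [-0.0, -1.4, 0.2]
width: 0.0003
```

```bash
cat > chk.py <<'E'
from h import *
import sys
n=sys.argv[1]
f=grab('wrist',n+'.png')
s,M=tool();print(s['t'],s['tcp_pos'],s['wrist_force'],s['joint_positions'].round(2))
piv=np.array([.481,-.2735]);a=np.degrees(np.arctan2(M[1,2],M[0,2]))-90
d=s['tcp_pos'][:2]-piv;e=np.array([np.cos(np.radians(a)),np.sin(np.radians(a))])
print('tool-ptr angle',a%360,'along',d@e,'perp',e[0]*d[1]-e[1]*d[0])
E
python3 chk.py wr3
```

```text
3.8 [ 0.48035957 -0.22396483  0.08527996] [ 0.20066695 -0.19075631  0.68617664] [-0.6   0.28  1.78 -0.    1.08  0.55]
tool-ptr angle 114.13004848911405 along 0.04546859237465111 perp -0.01966596371937581
```

View pics/wr3.png

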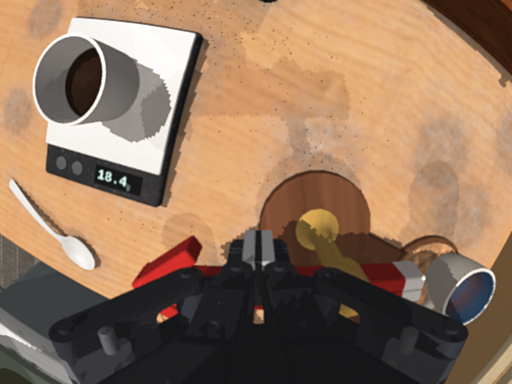

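servo_tool(plan=[[[0,-0.23,0.69],-0.15],[[0,-0.23,0.69],-0.15],[[0,-0.23,0.69],-0.15],[[0,-0.23,0.69],-0.15],[[0,-0.23,0.69],-0.15],[[0,-0.23,0.69],-0.15],[[0,-0.23,0.69],-0.15],[[0,-0.23,0.69],-0.15],[[0,-0.23,0.69],-0.15],[[0,0,0],0]])

```text
t: 5.05
tcp_pos: [0.4343, -0.2635, 0.0852]
ee_rot: [0.66, 1.571, -0.712]
wrist_force: [0.2, 0.6, -0.2]
width: -0.0002
```

```bash
python3 chk.py wr4
```

```text
5.1 [ 0.4344969  -0.26339484  0.08531049] [0.53593123 0.08454207 0.29839303] [-0.72  0.24  1.83  0.    1.07 -0.91]
tool-ptr angle 191.387510663441 along 0.04359245136472866 perp -0.01908797106606919
```

View pics/wr4.png

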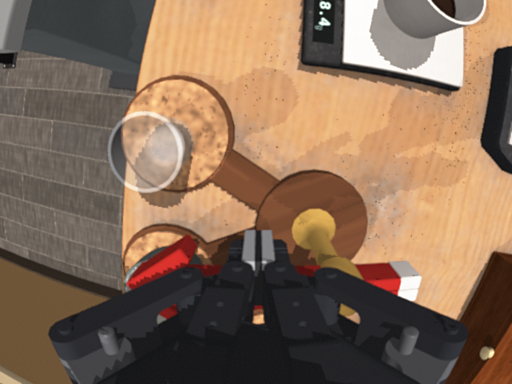

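servo_tool(plan=[[[0,-0.18,0.5],-0.11],[[0,-0.18,0.5],-0.11],[[0,0,0],0],[[0,0,-2],0],[[-4,0,-1],0],[[-6,0,-3],0],[[-2,0,-3],0],[[0,0,0],0],[[0,0,0],0]])

```text
t: 6.22
tcp_pos: [0.3973, -0.1936, 0.2007]
ee_rot: [-0.881, 1.571, -2.031]
wrist_force: [-0.2, -0.3, -0.8]
width: -0.0
```

```bash
python3 chk.py wr5; python3 - <<'E'
from h import *
f=grab('top');cv2.imwrite('pics/top5.png',cv2.resize(f['img'][140:270,250:410],None,fx=5,fy=5,interpolation=cv2.INTER_CUBIC))
E
```

```text
6.275 [ 0.39708372 -0.19365185  0.20020591] [-0.01056352  0.06154023  0.17675568] [-0.65 -0.05  1.89 -0.    1.31 -1.07]
tool-ptr angle 204.15130558023128 along 0.04390124863570052 perp -0.10719304501019186
```

View pics/wr5.png

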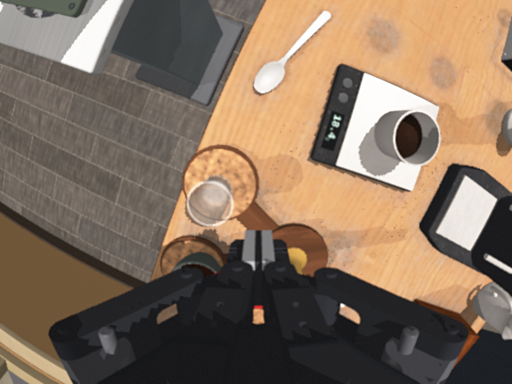

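View pics/top5.png

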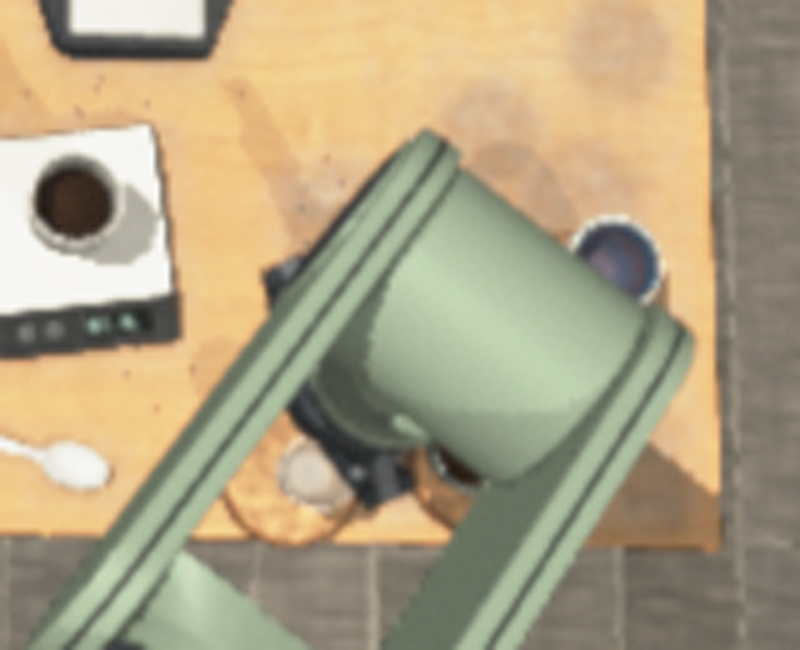

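servo_tool(plan=[[[-0.8,2,-3.4],0],[[-0.8,2,-3.4],0],[[-0.8,2,-3.4],0],[[-0.8,2,-3.4],0],[[-0.8,2,-3.4],0],[[0,0,0],0]])

```text
t: 7.08
tcp_pos: [0.4191, 0.004, 0.2407]
ee_rot: [-2.567, 1.57, 2.572]
wrist_force: [0.8, -0.4, 0.0]
width: 0.0001
```

```bash
python3 chk.py wr6; python3 - <<'E'
from h import *
f=grab('top');np.savez('top6.npz',**f);cv2.imwrite('pics/top6.png',cv2.resize(f['img'][160:260,270:400],None,fx=6,fy=6,interpolation=cv2.INTER_CUBIC))
E
```

```text
7.125 [0.41877934 0.00287694 0.24035709] [ 0.20742503 -0.43827014 -0.17285667] [-0.2  -0.15  1.89 -0.    1.4  -0.62]
tool-ptr angle 204.32856712387095 along -0.05716331452370543 perp -0.2774670797146286
```

View pics/top6.png

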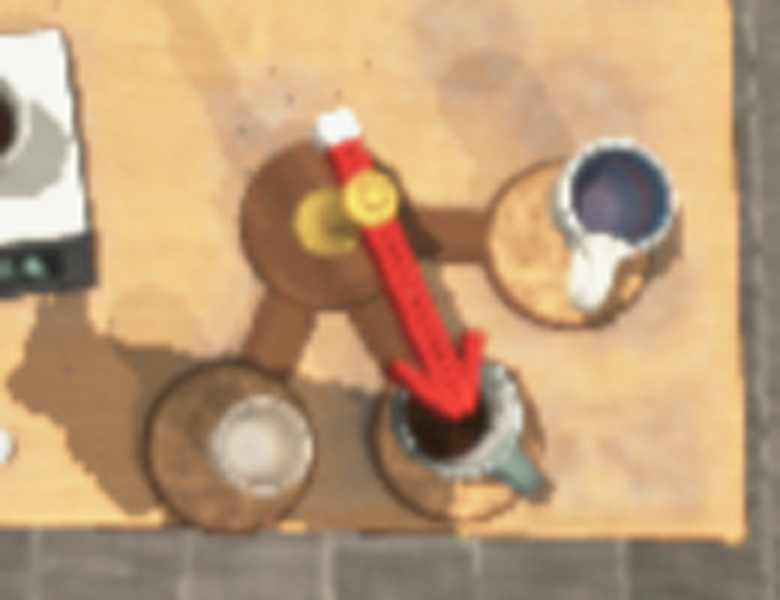

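```bash
python3 - <<'E'
from h import *
f=np.load('top6.npz')
c=lambda x,y:((x+.5)/6-.5+270,(y+.5)/6-.5+160)
tip=ray(f,*c(461,418),.105)[:2];tail=ray(f,*c(336,116),.105)[:2];ball=ray(f,*c(371,197),.115)[:2]
a=np.load('top0.npz')
# cup rim fit: hsv? use cloud rim
for cup in (ray(f,*c(458,413),.061)[:2],):
  for p in (tail,ball):
    d=(tip-p)/np.linalg.norm(tip-p);r=cup-ball;print(tip,p,np.degrees(np.arctan2(d[1],d[0]))%360,'off mm',1e3*(d[0]*r[1]-d[1]*r[0]),r@d)
r=cup-ball;print('cup bearing',np.degrees(np.arctan2(r[1],r[0]))%360)
# better line: red pixel PCA on bar
hsv=cv2.cvtColor(f['img'],cv2.COLOR_BGR2HSV);m=((hsv[...,0]<8)|(hsv[...,0]>172))&(hsv[...,1]>170)&(hsv[...,2]>110)
m[:160]=0;m[260:]=0;m[:,:300]=0;m[:,400:]=0
v,u=np.nonzero(m);q=np.array([ray(f,x,y,.105)[:2] for x,y in zip(u,v)])
s=np.linalg.svd(q-q.mean(0))[2][0];s*=np.sign(s@(tip-tail))
r=cup-q.mean(0);print(len(q),np.degrees(np.arctan2(s[1],s[0]))%360,'line off mm',1e3*(s[0]*r[1]-s[1]*r[0]))
P=cloud(f)
w=(P[...,2]>.1)&(P[...,0]>.53)&(abs(P[...,1]-.159)<.1);print('oven front x',np.percentile(P[w][:,0],1),P[w][:,2].max())
E
```

```text
[ 0.377277   -0.31759918] [ 0.522428  -0.2582365] 202.24318377192415 off mm 14.627324790664684 0.1135964542190926
[ 0.377277   -0.31759918] [ 0.48144513 -0.27257018] 203.37749121463375 off mm 12.375690893849974 0.11386375769568592
cup bearing 209.5805390179992
312 203.7878126721378 line off mm 11.733017763067386
oven front x 0.603689353649948 0.2267971154844416
```

servo_tool(plan=[[[0,-2.14,4.44],0],[[0,-2.14,4.44],0],[[0,-2.14,4.44],0],[[0,-2.14,4.44],0],[[0,-2.14,4.44],0],[[0,0,0],-0.1],[[5,0,0],0],[[5,0,0],0],[[3,0,0],0],[[2.3,0,0],0],[[0,0,0],0],[[0,0,0],0]])

```text
t: 8.68
tcp_pos: [0.4122, -0.245, 0.0886]
ee_rot: [0.059, 1.57, -0.991]
wrist_force: [0.7, 0.3, 0.4]
width: -0.0001
```

```bash
python3 chk.py wr7
```

```text
8.725 [ 0.41270651 -0.24507493  0.08916123] [ 0.42906321 -0.44876095  0.37066404] [-0.72  0.18  1.9  -0.    1.06 -1.24]
tool-ptr angle 209.9027706845553 along 0.04503101435968477 perp -0.058687246393872725
```

servo_tool(plan=[[[0,0,1.5],0],[[0,0,1.2],0],[[0,0,0.8],0],[[0,0,0.45],0],[[0,0,0],0],[[0,0,0],0]])

```text
t: 9.48
tcp_pos: [0.4319, -0.2778, 0.0881]
ee_rot: [3.121, 1.571, 2.074]
wrist_force: [0.1, 0.3, -0.1]
width: -0.0
```

```bash
python3 chk.py wr8
```

```text
9.525 [ 0.4318602  -0.27779979  0.0880855 ] [ 0.23691548  0.04253163 -0.01708104] [-0.74  0.25  1.82  0.    1.08 -1.26]
tool-ptr angle 209.97823769466066 along 0.044714120743838286 perp -0.020829192421797187
```

servo_tool(plan=[[[0,0,-2],0],[[0,0,-2],0],[[-5,0,0],0],[[-5,0,0],0],[[-5,0,0],0],[[0,2.2,-4],0],[[0,2.2,-4],0],[[0,2.2,-4],0],[[0,2.2,-4],0],[[0,2.2,-4],0],[[0,0,0],0],[[0,0,0],0]])

```text
t: 11.02
tcp_pos: [0.4074, -0.0153, 0.2383]
ee_rot: [-0.016, 1.57, -1.063]
wrist_force: [0.0, 0.6, -0.3]
width: 0.0004
```

```bash
cat > chk2.py <<'E'
from h import *
f=grab('top');np.savez('top9.npz',**f);cv2.imwrite('pics/top9.png',cv2.resize(f['img'][160:260,270:400],None,fx=6,fy=6,interpolation=cv2.INTER_CUBIC))
c=lambda x,y:((x+.5)/6-.5+270,(y+.5)/6-.5+160)
cup=ray(f,*c(458,413),.061)[:2];ball=ray(f,*c(371,197),.115)[:2]
hsv=cv2.cvtColor(f['img'],cv2.COLOR_BGR2HSV);m=((hsv[...,0]<8)|(hsv[...,0]>172))&(hsv[...,1]>170)&(hsv[...,2]>110)
m[:160]=0;m[260:]=0;m[:,:300]=0;m[:,400:]=0
v,u=np.nonzero(m);q=np.array([ray(f,x,y,.105)[:2] for x,y in zip(u,v)])
s=np.linalg.svd(q-q.mean(0))[2][0];s*=np.sign(s@(cup-ball))
r=cup-q.mean(0);print(len(q),np.degrees(np.arctan2(s[1],s[0]))%360,'line off mm',1e3*(s[0]*r[1]-s[1]*r[0]))
st,M=tool();print(st['t'],st['tcp_pos'],'to bell tool cm',(M.T@(np.array([.4883,.159,.10])-st['tcp_pos'])*100).round(2),M.round(3),st['joint_positions'].round(2))
E
python3 chk2.py
```

```text
318 208.37318118533972 line off mm 2.570735195905595
11.075 [ 0.40743869 -0.01577754  0.2382502 ] to bell tool cm [ 13.82  15.73 -11.12] [[ 0.     0.867  0.499]
 [-0.001  0.499 -0.867]
 [-1.    -0.     0.001]] [-0.25 -0.17  1.91 -0.    1.4  -0.77]
```

View pics/top9.png

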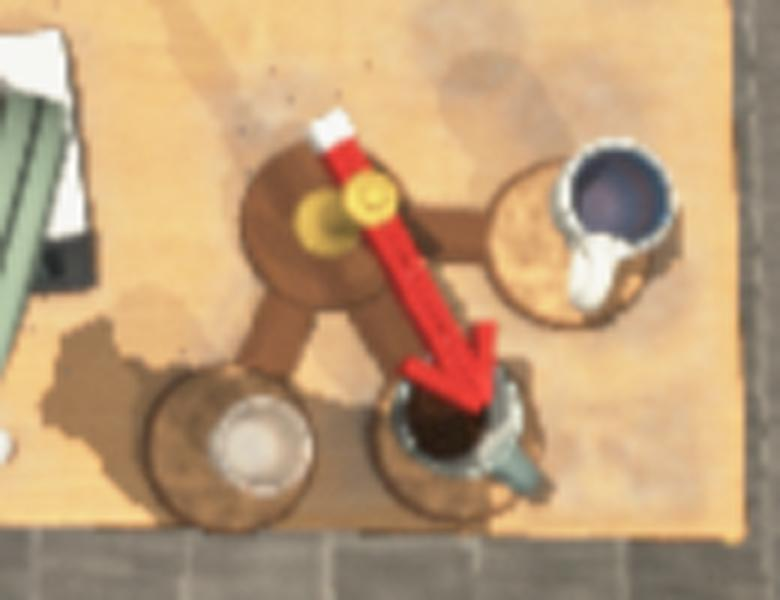

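servo_tool(plan=[[[0,3.9,-2.8],0],[[0,3.9,-2.8],0],[[0,3.9,-2.8],0],[[0,4,-2.7],0],[[4,0,0],0],[[4,0,0],0],[[3,0,0],0],[[1.8,0,0],0],[[0,0,0],0],[[0,0,0],0]])

```text
t: 12.32
tcp_pos: [0.4891, 0.1587, 0.111]
ee_rot: [1.141, 1.569, 0.091]
wrist_force: [0.2, -0.0, 0.5]
width: -0.0003
```

```bash
python3 chk2.py; python3 - <<'E'
from h import *
f=grab('wrist','wr10.png')
f=grab('scene');cv2.imwrite('pics/sc10.png',cv2.resize(f['img'][190:280,170:290],None,fx=6,fy=6,interpolation=cv2.INTER_CUBIC))
T=f['world_to_cam'];F=192/np.tan(np.radians(f['vertical_fov'])/2)
for p in((.4883,.159,.062),manip.read_state()['tcp_pos']):
    q=T[:3,:3]@np.array(p)+T[:3,3];u=F*q[0]/q[2]+f['cx'];v=F*q[1]/q[2]+f['cy'];print('crop px',(u-170)*6,(v-190)*6)
E
```

```text
318 208.4361489069048 line off mm 2.571050311761771
12.375 [0.48927719 0.1589525  0.1113669 ] to bell tool cm [ 1.14 -0.08 -0.05] [[ 0.002  0.867  0.499]
 [ 0.     0.499 -0.867]
 [-1.     0.002  0.001]] [ 0.15  0.21  1.8  -0.    1.12 -0.38]
crop px 328.41011476273115 267.4303832455078
crop px 320.5500548466944 194.0347606070256
```

View pics/wr10.png

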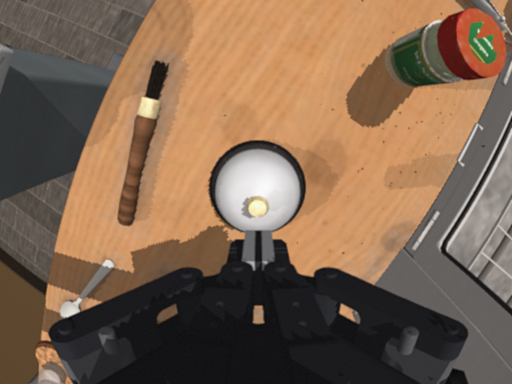

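View pics/sc10.png

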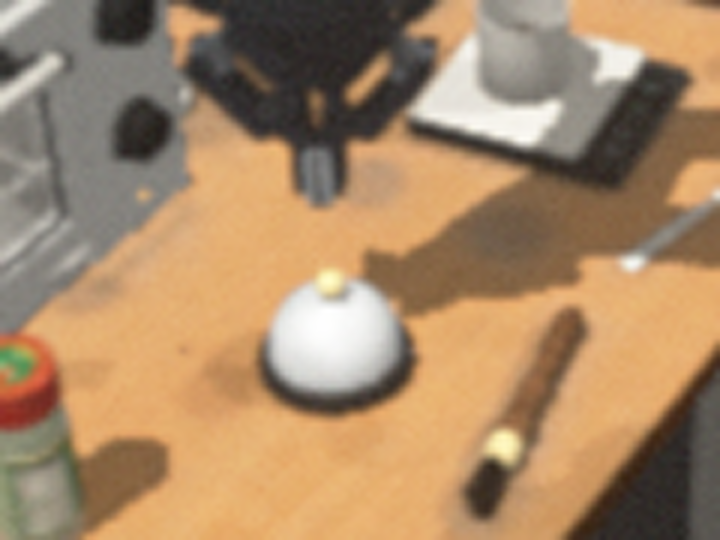

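```bash
python3 - <<'E'
from h import *
f=grab('wrist');F=192/np.tan(np.radians(f['vertical_fov'])/2)
T=np.linalg.inv(f['world_to_cam'])
for u,v in((258,207),(258,236)):
    x,y=u-f['cx'],v-f['cy'];r=np.hypot(x,y);t=r/F
    d=T[:3,:3]@np.array([x/r*np.sin(t),y/r*np.sin(t),np.cos(t)]);o=T[:3,3]
    print(o+d*(.062-o[2])/d[2], o+d*(.111-o[2])/d[2])
E
```

```text
[0.48671672 0.16375192 0.062     ] [0.47880639 0.17730303 0.111     ]
[0.49741296 0.14518147 0.062     ] [0.48677886 0.16346149 0.111     ]
```

servo_tool(plan=[[[2,0,-0.35],0],[[2,0,0],0],[[0.5,0,0],0],[[0.3,0,0],0],[[0.2,0,0],0],[[0,0,0],0]])

```text
t: 13.28
tcp_pos: [0.4869, 0.1625, 0.061]
ee_rot: [1.202, 1.569, 0.154]
wrist_force: [0.0, -0.0, 1.9]
width: 0.0001
```

servo_tool(plan=[[[0.15,0,0],0],[[0.1,0,0],0],[[0,0,0],0],[[0,0,0],0]])

```text
t: 13.78
tcp_pos: [0.4869, 0.1626, 0.0587]
ee_rot: [1.205, 1.569, 0.157]
wrist_force: [-1.6, -0.3, 6.6]
width: -0.0002
```

servo_tool(plan=[[[0.1,0,0],0],[[0.05,0,0],0],[[0,0,0],0],[[0,0,0],0]])

```text
t: 14.28
tcp_pos: [0.4869, 0.1626, 0.058]
ee_rot: [1.113, 1.57, 0.066]
wrist_force: [-4.1, -0.5, 11.8]
width: -0.0002
```

servo_tool(plan=[[[-0.5,0,0],0],[[-1,0,0],0],[[-4,0,0],0],[[-5,0,0],0],[[-4,0,0],0],[[0,0,0],0],[[0,0,0],0],[[0,0,0],0]])

```text
t: 15.28
tcp_pos: [0.4848, 0.1622, 0.1992]
ee_rot: [-1.933, 1.567, -2.981]
wrist_force: [0.3, -0.1, -0.4]
width: 0.0002
```

```bash
python3 chk2.py; python3 - <<'E'
from h import *
f=grab('top');cv2.imwrite('pics/top11.png',f['img']); grab('wrist','wr11.png')
s=manip.read_state();print(s['t'],s['wrist_force'],abs(s['dq']).max())
a=np.load('top0.npz')['img'];d=cv2.absdiff(a,f['img'])[160:250,300:395].max(-1);cv2.imwrite('pics/diff.png',cv2.resize(d,None,fx=6,fy=6))
E
```

```text
317 208.40273128890277 line off mm 2.5167197404341834
15.325 [0.48489869 0.16219206 0.19924441] to bell tool cm [9.92 0.17 0.46] [[-0.004  0.866  0.499]
 [-0.001  0.499 -0.866]
 [-1.    -0.004 -0.001]] [ 0.15  0.1   1.73 -0.    1.31 -0.37]
15.425 [-0.02222685  0.36443464  0.68331297] 0.007744137438661166
```

View pics/top11.png

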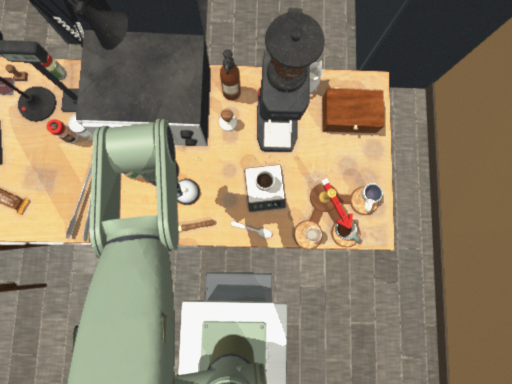

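View pics/wr11.png

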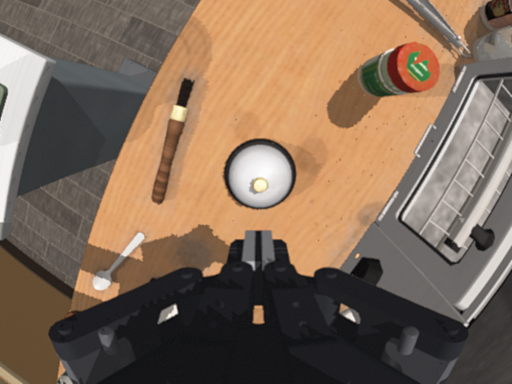

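The pointer still lies over the grey-green cup (tip at about pixel 351,228 in the top view). The cups and the glass stand where they were, the jar is upright, and the gripper is clear of the bell.

```bash
python3 -c "
from rig import job
print(job.finish_job())"
```

```text
the job is handed in; nothing more can be done
None
```

I turned the pointer to the grey-green cup and then pressed the near bell fully down and let it come up. I handed the job in at about 15.4 s; it gave no verdict.

- **Pointer:** With the fingers shut, I pushed it counter-clockwise from one side only. The first push left it about 12 mm off the cup's middle, so I gave it a second small push. The last camera check put its line about 2.5 mm from the middle of the bowl, against the 15 mm allowed. That figure is only as good as the calibration and the way I marked the cup's rim by eye.
- **Bell:** At the bottom of the press the tool was at 58 mm, the button's full-down height, with 11.8 N on the wrist (8 N is enough). I then lifted to about 0.2 m and nothing was touching the robot.
- **Cups, glass and jar:** They looked upright and unmoved in the last pictures. I judged this by eye and did not measure their positions again.
- **Disagreement:** The top and wrist cameras placed the bell's button about 5 mm apart. I aimed between the two, and the force on the way down confirmed the press.

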